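# Hang the looped brush inside the low cabinet

## Task

Of the two scrubbing brushes lying on the shelf, take the one whose handle ends in an open wire loop and hang it by that loop on the hook inside the low cabinet, tipping it loop-end up so that it passes under the cabinet's front header. Leave it hanging freely and still, and leave the brush without a loop where it lies.

Things in the scene. Friction and masses are not known exactly. Their poses are not given: they have to be found in the camera images.
- brush: Scrubbing brush with a steel wire loop, lying on its bristles, 0.18 kg. Origin: centre of the loop, 28 mm above the shelf; x along the handle, head to loop; z up. Loop in the x-y plane: 6 mm rod, 46 mm opening. Handle x -24 to -120 mm, 16 wide, 12 thick. Head x -120 to -180 mm, 44 wide, z -8 to 8 mm; bristles to z -28, 38 wide. Grip the head across y at x -150 mm; mass centre near there.
- plain_brush: The other brush, not to be moved: same head and handle, but the handle ends in a solid wooden disc, 58 mm across, 10 mm thick. Origin: the disc's centre, 28 mm above the shelf; axes as for the looped brush. The two may lie in either order.
- hook: Brass hook in the cabinet. Origin: top of its upturned tip, 252 mm above the shelf; x points level into the cabinet, z up. The tip is a vertical post 7 mm thick, rising 24 mm above the level arm that runs from its foot 41 mm in +x to a plate (44 wide, z -42 to 24 mm) on a rail. The loop goes down over the tip to rest on the arm behind it. It sits within 40 mm of the cabinet's middle in y.
- cabinet: Fixed cabinet 170 deep (x), 284 wide, 325 mm high, opening to the robot's left. Origin: centre of underside; x points in from the open front, as the hook's. Corner posts 12 mm, floor 6 mm. Barred header x -85 to -75 mm, lower edge 230 mm up (22 mm below the hook's tip, at x 0). Rod roof, underside 313 mm up. Hook rail x 45 to 51 mm, 220 to 240 mm up; back panel x 79 to 85, up to 190 mm.
Not all that is in view belongs to the job. What is shaped like the brush but purple is not meant.

How it is judged:
By the outcome, as a careful person would: the job done as asked, in the order asked, and still so for the second after the job is handed in, with the robot touching nothing.
It also fails if it takes over 48 s, if anything falls off the work surface, if the arm or the gripper's body presses on something with over 40 N, if the wrist force passes 120 N, or if a joint passes its speed limit or range.

## Robot

A 6-joint arm with a two-finger parallel gripper is mounted at the origin on the work surface. World frame = base frame: x ahead of the robot, y to its left, z up, the work surface at z = 0. Lengths are in mm, angles in rad, forces in N, time in s.
With the tool pointing down it reaches from about 300 to 775 mm from the base axis. Payload 14.6 kg.
Tool frame: the origin (TCP) lies between the finger pads; the fingertips stand 17 mm ahead of it and the grasp point (between the pads) lies 2 mm behind it; z points along the fingers, y is the line along which they close (so a half turn about z gives the same grasp; the last joint's range is limited). The gripper opens to 94 mm and grips with 3 to 60 N. Pads are 16 mm wide; open, the fingers measure 119 mm over their backs; the gripper's body (75 mm by 177 mm) begins 78 mm behind the grasp point.
Start: joints at [1.177, 0.3, 1.521, -0, 1.321, -0.067], TCP at [176.555, 520.881, 192.946] pointing down, gripper open.
Joint ranges: [-3.03, 3.03], [-0.79, 2.21], [0.23, 2.52], [-1.04, 4.18], [0, 3.07], [-2.55, 2.55]. Speed limits (rad/s): [2.22, 2.22, 2.57, 3.14, 3.14, 3.14].

## Interface

Orientations are given as [roll, pitch, yaw] about the fixed x, y, z axes, in that order (R = Rz(yaw) Ry(pitch) Rx(roll)).
In Python, from workcell import monitor, eyes, ticket, boxes_of gives the robot as it stands.
- The arm moves only by the shell command python3 -m inch 'ROWS' [FORCE]. ROWS is text: rows parted by semicolons, each of 7 numbers parted by spaces: the shift along the tool's x, y, z as a fraction of full scale, then the turn, a rotation vector about the tool's x, y, z as a fraction of full scale, then the gripper's target within -1 to 1 (shut at 1, half-way at 0, fully open at -1). In form: dx dy dz wx wy wz claw; .... A call has 1 to 8 rows; each row is the pose to reach, as a shift and turn from the pose commanded when the call began, along the tool's axes at that moment; what a row does not reach only later rows make up. Full scale, the value 1, is 20 cm for a shift and 2 rad for a turn. A row lasts 1/12 s, in which the tool goes at most 41.7 mm and 7.16 degrees, less where a joint would pass 70% of its speed; a pose out of reach is approached as far as the arm can. A call with a number of a shift or a turn outside -1 to 1 is refused whole. A call with a gripper value outside its range is refused whole. The fingers move at their own pace and stop on an object; FORCE is the grip in N (left out, the last holds). Time passes only in rows, so rows that repeat a pose let the fingers close. It gives the time, the measured TCP pose, the force, the opening and the grip force at its end, in the units of the state.
- monitor.read_state(): the state, without advancing time (a new reading comes with each control period).
- eyes.capture(name): name is "scene" or "top" or "wrist"; returns a dict with "image" (480x640x3 uint8, red, green, blue), "z_map" (480x640 float32, mm along the optical axis (not along the pixel's ray), 0 where there is no reading), "mtx" (3x3 intrinsics, pixels), "pose" (4x4, takes a point from camera to world coordinates); the wrist camera has in their place "hand_eye" (4x4, takes a point from camera to tool coordinates, whose origin is the TCP and whose axes are the flange's). Camera axes: x right, y up, looking along -z (the intrinsics and any distortion apply to the point x, -y, -z); pixel columns grow to the right and rows downward; lengths in mm; the calibration is good to about 2 mm. A picture is of the moment at which its call begins: read the wrist's pose just before it.
- ticket.job_done(): hands the job in; it is judged then, once.
Trained networks look in a picture, given as the dict that the camera call returned (one of the last four; its "shot" number tells which), for a name from the list of things; names that differ only in an ending like _2 or _b are one class to them, and where a whole thing is asked for, a point or a joint stands for the part that bears it (a point fixed in the world has none). Each returns a list of dicts, best first, with "score" (0 to 1); they miss things now and then, are a little off and sometimes report something else, mostly with a low value. They report only what shows in the picture. A call takes as long as a camera call. They do not tell look-alikes from the thing itself.
- boxes_of(picture, thing): "centre" ([x, y, z] in mm, in world coordinates, good to about 4 mm: the middle of the surface that is visible of it).
The state is a dict: "clock": time; "qpos": joint angles; "qvel": joint speeds; "tau": joint torques, N m; "tool_pos": TCP position; "eef_rot": TCP orientation; "contact_force": force on the tool from outside, world axes, zero at the start; "torque": the same for the moment, N m; "width": finger opening in mm; "finger_force": force on a finger pad.
Only numpy, scipy, OpenCV 4.12 (cv2) and the standard library are available. Lean on these libraries where they do the work, as an engineer would, in place of code of your own. Each camera call takes 0.05 s, during which the arm holds its last target. There are 200 camera calls.

## Working session

There is one attempt and no reset: what is moved stays moved. The work goes in short steps, Python scripts to look and compute and a shell command to move; the robot and the scene stay as the last step left them, time stands still between calls to the robot, and variables do not carry over. Pictures are saved under pics/ and viewed, at most 10 in all, crops included, and the job is handed in when it is done.

```bash
ls; mkdir -p pics; cat > h.py <<'E'
import numpy as np, cv2
from workcell import monitor, eyes, ticket, boxes_of
def save(c,n,crop=None,s=1):
    im=c["image"][:,:,::-1]
    if crop: im=im[crop[1]:crop[3],crop[0]:crop[2]]
    cv2.imwrite("pics/"+n,cv2.resize(im,None,fx=s,fy=s,interpolation=cv2.INTER_CUBIC))
def pose(c):
    if "pose" in c: return c["pose"]
    raise SystemExit
def cloud(c,T):
    z=c["z_map"];K=c["mtx"];v,u=np.mgrid[:480,:640]
    P=np.stack([(u-K[0,2])/K[0,0]*z,-(v-K[1,2])/K[1,1]*z,-z],-1)
    W=P@T[:3,:3].T+T[:3,3]; W[z==0]=np.nan
    return W
def pix(c,T,p):
    q=np.linalg.inv(T)@np.r_[p,1];K=c["mtx"]
    return [round(K[0,0]*q[0]/-q[2]+K[0,2]),round(K[1,1]*-q[1]/-q[2]+K[1,2])]
E
python3 - <<'E'
from h import *
print(monitor.read_state())
a=eyes.capture("scene");b=eyes.capture("top")
cv2.imwrite("pics/a.png",cv2.resize(np.hstack([a["image"],b["image"]])[:,:,::-1],None,fx=.625,fy=.625))
for c in(a,b):
    for k in("brush","plain_brush","hook","cabinet"):
        for r in boxes_of(c,k): print(k,np.round(r["centre"]),round(r["score"],2),pix(c,c["pose"],r["centre"]))
E
```

```text
pics
{'clock': 0.0, 'qpos': array([ 1.17740756e+00,  3.00468192e-01,  1.52156715e+00,  1.85755497e-05,
        1.32066017e+00, -6.65661861e-02]), 'qvel': array([-0.00065855,  0.00060169,  0.0003016 ,  0.00066306, -0.00040139,
       -0.00097474]), 'tau': array([ 2.74908211e-05, -5.31808627e+01, -3.52736020e+01,  7.08492519e-02,
        2.44693703e-02, -7.76912998e-05]), 'tool_pos': array([176.44995875, 520.65301708, 192.39381657]), 'eef_rot': array([-3.14049344e+00, -9.13107681e-05,  2.81476541e+00]), 'contact_force': array([ 0.74622792,  0.21563369, -0.29564655]), 'torque': array([-0.03475103, -0.02864587,  0.03336355]), 'finger_force': 0.0, 'width': 94.193919825866}
brush [316. 604.  34.] 0.83 [536, 400]
brush [523. 164.  34.] 0.74 [313, 303]
brush [364. 261.  34.] 0.58 [398, 296]
plain_brush [554. 325.  35.] 0.82 [349, 363]
hook [ 589. -282.  249.] 0.65 [169, 130]
cabinet [ 610. -257.  118.] 0.9 [176, 183]
brush [520. 158.  34.] 0.84 [312, 228]
brush [351. 247.  36.] 0.75 [277, 295]
brush [313. 595.  36.] 0.75 [136, 311]
plain_brush [542. 318.  37.] 0.72 [250, 220]
hook [521. 160.  38.] 0.7 [312, 228]
hook [ 586. -285.  249.] 0.53 [517, 178]
cabinet [ 617. -250.  144.] 0.61 [483, 179]
```

View pics/a.png

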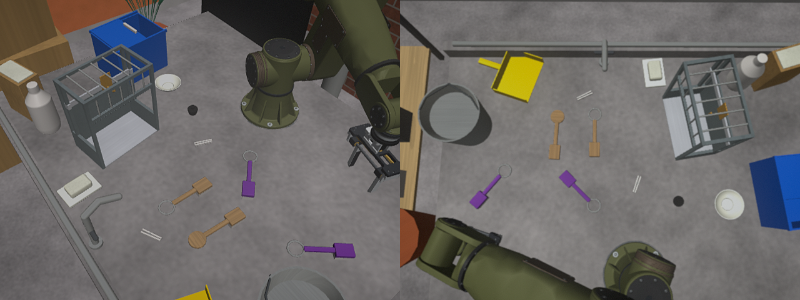

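Left picture: four brush-like things. In the top view the purple ones are at about (140,300) and (280,295), so they are not meant. The wooden one at (250,215) ends in a disc, and the wooden one at (312,215) ends in a thin wire loop, so that fits the description. I'll confirm this with a crop and fit the poses.

```bash
python3 - <<'E'
from h import *
b=eyes.capture("top");a=eyes.capture("scene")
A=cv2.resize(b["image"][160:260,220:340],(480,400),interpolation=2);B=cv2.resize(b["image"][80:260,410:550],(311,400),interpolation=2)
cv2.imwrite("pics/b.png",np.hstack([A,B])[:,:,::-1])
for c,n in((b,"top"),(a,"scene")):
    W=cloud(c,c["pose"]);h=cv2.cvtColor(c["image"],cv2.COLOR_RGB2HSV)
    wood=(h[...,0]>5)&(h[...,0]<20)&(h[...,1]>90)&(W[...,2]>15)&(W[...,2]<60)
    k,l,s,_=cv2.connectedComponentsWithStats(wood.astype(np.uint8))
    for i in range(1,k):
        if s[i,4]<150: continue
        P=W[l==i];m=P.mean(0);u=np.linalg.svd(P[:,:2]-m[:2],full_matrices=False)[2][0]
        if u[0]<0:u=-u
        t=(P[:,:2]-m[:2])@u
        print(n,s[i],"mean",m.round(),"u",u.round(3),"ends",(m[:2]+u*t.min()).round(),(m[:2]+u*t.max()).round(), "z",np.percentile(P[:,2],[5,50,95]).round())
        w=(P[:,:2]-m[:2])@np.array([-u[1],u[0]])
        for q in np.arange(t.min(),t.max(),20):
            j=(t>=q)&(t<q+20);print(round(q),w[j].min().round(),w[j].max().round(),end=' | ')
        print()
    brass=(h[...,0]>8)&(h[...,0]<30)&(h[...,1]>80)&(W[...,2]>190)&(W[...,2]<300)&(W[...,1]<0)
    print("brass",brass.sum(),np.nanmin(W[brass],0),np.nanmax(W[brass],0),np.nanmedian(W[brass],0))
    top=(W[...,2]>300)&(W[...,2]<350)&(W[...,1]<-100)&(W[...,1]>-420)&(W[...,0]>400)&(W[...,0]<850)
    r=cv2.minAreaRect(W[top][:,:2].astype(np.float32));print(r,cv2.boxPoints(r).round())
E
```

```text
top [564 125  61  20 325] mean [ 772. -571.   38.] u [ 0.149 -0.989] ends [ 766. -526.] [ 788. -676.] z [18. 38. 58.]
-45 -15.0 23.0 | -25 -13.0 -9.0 | -5 -9.0 -6.0 | 15 -7.0 -3.0 | 35 -3.0 1.0 | 55 -1.0 3.0 | 75 3.0 6.0 | 95 6.0 8.0 | 
top [238 176  25  79 886] mean [556. 320.  34.] u [ 0.998 -0.056] ends [454. 326.] [661. 315.] z [29. 34. 38.]
-102 -20.0 21.0 | -82 -21.0 21.0 | -62 -20.0 21.0 | -42 -6.0 7.0 | -22 -6.0 7.0 | -2 -6.0 7.0 | 18 -6.0 6.0 | 38 -18.0 18.0 | 58 -27.0 28.0 | 78 -27.0 26.0 | 98 -13.0 14.0 | 
top [303 192  16  58 528] mean [520. 162.  35.] u [ 1.    -0.013] ends [466. 163.] [618. 161.] z [31. 35. 39.]
-54 -19.0 19.0 | -34 -19.0 20.0 | -14 -19.0 20.0 | 6 -6.0 5.0 | 26 -6.0 5.0 | 46 -5.0 5.0 | 66 -5.0 5.0 | 86 -5.0 6.0 | 
brass 741 [ 564.93400714 -618.70149804  190.09220862] [ 870.56474168 -238.7331608   277.9780317 ] [ 769.4014901  -524.18593485  199.4159803 ]
((604.9688720703125, -238.38499450683594), (286.2602844238281, 173.18035888671875), 9.066417694091797) [[ 450. -175.]
 [ 477. -346.]
 [ 760. -301.]
 [ 733. -130.]]
scene [   0   20   84   47 1191] mean [
[... 721 characters left out ...]
 | -21 -24.0 21.0 | -1 -18.0 16.0 | 19 -10.0 7.0 | 39 -10.0 8.0 | 59 -10.0 8.0 | 79 -8.0 8.0 | 
scene [ 301  332   92   65 1505] mean [563. 322.  34.] u [ 0.998 -0.064] ends [454. 329.] [662. 315.] z [30. 34. 38.]
-109 -23.0 21.0 | -89 -22.0 22.0 | -69 -23.0 21.0 | -49 -20.0 18.0 | -29 -8.0 8.0 | -9 -9.0 7.0 | 11 -9.0 8.0 | 31 -17.0 15.0 | 51 -29.0 28.0 | 71 -29.0 28.0 | 91 -21.0 18.0 | 
brass 896 [  565.24843258 -1181.43963017   190.04335864] [ 872.64145457 -235.8106223   278.78940237] [ 769.0202344  -522.3955952   201.18082309]
((604.3709106445312, -237.80355834960938), (287.36871337890625, 177.85708618164062), 9.145191192626953) [[ 448. -173.]
 [ 477. -348.]
 [ 760. -303.]
 [ 732. -127.]]
```

View pics/b.png

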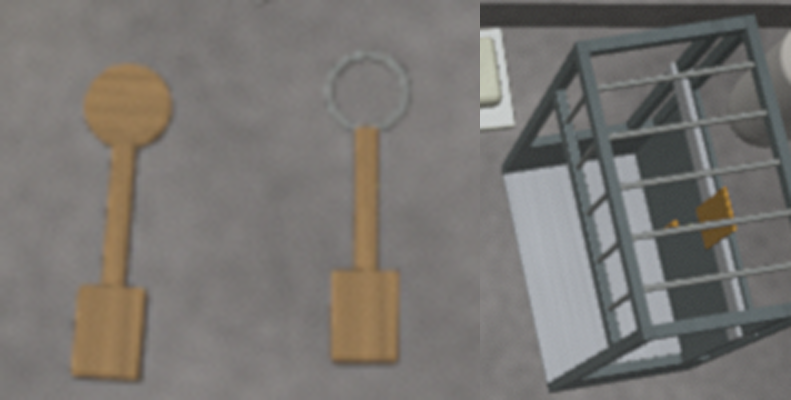

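The crop confirms it: the disc brush is on the left at crop (125,105), and the wire-loop brush is on the right at (367,92). The hook tip and plate are in the cabinet at crop (672,225) and (715,215). Next I'll work out the hook position, wrist feasibility and the first move.

```bash
cat >> h.py <<'E'
from scipy.spatial.transform import Rotation as Ro
C=np.array([604.6,-238.1,0.]);cy=-np.pi/2+np.deg2rad(9.1);cx=np.array([np.cos(cy),np.sin(cy),0]);cyy=np.array([-np.sin(cy),np.cos(cy),0])
def brushR(yaw,th): return (Ro.from_euler('z',yaw)*Ro.from_euler('y',-th)).as_matrix()
def toolR(B,flip): # tool z=-brush z, y=+-brush y
    s=-1 if flip else 1
    return np.stack([np.cross(s*B[:,1],-B[:,2]),s*B[:,1],-B[:,2]],1)
def rows(p,R):
    s=monitor.read_state();R0=Ro.from_euler('xyz',s["eef_rot"]).as_matrix()
    print("t",round(s["clock"],2),"pos",s["tool_pos"].round(1),"q",s["qpos"].round(2),"w",round(s["width"],1),"F",s["contact_force"].round(1))
    print("shift",(R0.T@(p-s["tool_pos"])/200).round(4),"turn",(Ro.from_matrix(R0.T@R).as_rotvec()/2).round(4))
def wrist(R,q1,psi,s4):
    M=Ro.from_euler('y',-psi).as_matrix()@Ro.from_euler('z',-q1).as_matrix()@R@Ro.from_euler('z',-np.pi/2).as_matrix()
    a=Ro.from_matrix(M).as_euler('ZYZ'); return np.round([s4*a[0],a[1],a[2]],2)
E
python3 - <<'E'
from h import *
for f in(0,1):
    for th in(45,55,65):
        print(f,th,[wrist(toolR(brushR(cy,np.deg2rad(th)),f),.13,p,1) for p in(1.6,1.8,2.0)])
for n in("top","scene"):
    c=eyes.capture(n);W=cloud(c,c["pose"]);h=cv2.cvtColor(c["image"],cv2.COLOR_RGB2HSV)
    L=(W-C)@np.stack([cx,cyy,[0,0,1]],1)
    m=(abs(L[...,0]-15)<45)&(abs(L[...,1])<75)&(L[...,2]>190)&(L[...,2]<300)&(h[...,1]>110)
    P=L[m];print(n,len(P))
    for a in range(-12,60,6):
        j=(P[:,0]>=a)&(P[:,0]<a+6)
        if j.any():print(a,j.sum(),P[j].min(0).round(),P[j].max(0).round(),np.median(P[j],0).round())
rows(np.array([493,163.2,120]),toolR(brushR(-.018,0),0))
E
```

```text
0 45 [array([-0.79,  1.53,  0.  ]), array([-0.8 ,  1.39,  0.14]), array([-0.84,  1.25,  0.29])]
0 55 [array([-0.96,  1.53,  0.01]), array([-0.98,  1.42,  0.17]), array([-1.01,  1.31,  0.34])]
0 65 [array([-1.14,  1.53,  0.01]), array([-1.15,  1.45,  0.2 ]), array([-1.18,  1.37,  0.38])]
1 45 [array([-0.79,  1.53, -3.14]), array([-0.8 ,  1.39, -3.  ]), array([-0.84,  1.25, -2.85])]
1 55 [array([-0.96,  1.53, -3.13]), array([-0.98,  1.42, -2.97]), array([-1.01,  1.31, -2.8 ])]
1 65 [array([-1.14,  1.53, -3.13]), array([-1.15,  1.45, -2.94]), array([-1.18,  1.37, -2.76])]
top 232
-6 6 [ -3. -26. 242.] [ -0. -23. 252.] [ -2. -24. 249.]
0 3 [  0. -26. 247.] [  1. -21. 251.] [  0. -22. 250.]
36 152 [ 39. -46. 210.] [ 42.  -4. 279.] [ 41. -21. 248.]
42 71 [ 42. -45. 209.] [ 45.  -3. 278.] [ 42. -20. 245.]
scene 319
-6 8 [ -6. -26. 229.] [ -1. -19. 235.] [ -3. -23. 231.]
0 2 [  1. -23. 226.] [  5. -20. 228.] [  3. -21. 227.]
6 1 [  9. -22. 222.] [  9. -22. 222.] [  9. -22. 222.]
30 1 [ 35. -30. 267.] [ 35. -30. 267.] [ 35. -30. 267.]
36 195 [ 36. -45. 221.] [ 42.  -2. 279.] [ 40. -22. 250.]
42 112 [ 42. -47. 218.] [ 48.  -3. 278.] [ 43. -24. 252.]
t 0.7 pos [176.6 520.9 193. ] q [ 1.18  0.3   1.52  0.    1.32 -0.07] w 93.9 F [-0.8  0.5  0.3]
shift [-2.0726 -1.1859  0.3648] turn [ 0.      0.     -0.1544]
```

```bash
r="-1 -.57 0 0 0 -.08 -1"; python3 -m inch '-1 -.57 0 0 0 -.08 -1; -1 -.57 0 0 0 -.08 -1; -1 -.57 0 0 0 -.08 -1; -1 -.57 0 0 0 -.08 -1; -1 -.57 0 0 0 -.08 -1; -1 -.57 0 0 0 -.08 -1; -1 -.57 0 0 0 -.08 -1' 25
python3 - <<'E'
from h import *
rows(np.array([493,163.2,120]),toolR(brushR(-.018,0),0))
E
```

```text
clock: 1.28
tool_pos: [331.8, 345.9, 193.2]
eef_rot: [-3.142, 0.001, 2.971]
contact_force: [-0.1, 0.7, 1.0]
width: 94.5
finger_force: 0.0
t 1.28 pos [331.8 345.9 193.2] q [ 0.73  0.14  1.71 -0.    1.29 -0.67] w 94.5 F [-0.1  0.7  1. ]
shift [-0.9492 -0.7634  0.3665] turn [-0.0001  0.0004 -0.0763]
```

```bash
python3 -m inch '-.95 -.76 .2 0 0 -.076 -1; -.95 -.76 .2 0 0 -.076 -1; -.95 -.76 .2 0 0 -.076 -1; -.95 -.76 .2 0 0 -.076 -1; -.95 -.76 .366 0 0 -.076 -1; -.95 -.76 .366 0 0 -.076 -1; -.95 -.76 .366 0 0 -.076 -1; -.95 -.76 .366 0 0 -.076 -1'
python3 - <<'E'
from h import *
s=monitor.read_state();c=eyes.capture("wrist")
T=np.eye(4);T[:3,:3]=Ro.from_euler('xyz',s["eef_rot"]).as_matrix();T[:3,3]=s["tool_pos"];T=T@c["hand_eye"]
save(c,"w1.png")
W=cloud(c,T);h=cv2.cvtColor(c["image"],cv2.COLOR_RGB2HSV)
m=(h[...,0]>5)&(h[...,0]<20)&(h[...,1]>90)&(W[...,2]>26)&(W[...,2]<45)&(abs(W[...,1]-163)<40)&(W[...,0]<630)
P=W[m];print(len(P),np.nanpercentile(P,[1,50,99],axis=0).round(1))
for a in range(450,630,15):
    j=(P[:,0]>=a)&(P[:,0]<a+15)
    if j.sum()>5: print(a,P[j][:,1].min().round(1),P[j][:,1].max().round(1))
rows(np.array([493,163.2,26]),toolR(brushR(-.018,0),0))
E
```

```text
clock: 1.95
tool_pos: [491.8, 165.6, 117.9]
eef_rot: [-3.141, -0.003, 3.124]
contact_force: [0.3, 0.4, 0.3]
width: 93.9
finger_force: 0.0
7176 [[464.8 138.4  30.9]
 [505.3 159.   36.3]
 [611.6 180.7  38.3]]
450 139.4 178.4
465 138.0 180.9
480 137.5 180.9
495 137.5 180.9
510 137.4 180.8
525 151.1 166.1
540 151.3 166.6
555 150.8 166.4
570 150.7 166.2
585 150.8 166.0
600 150.4 165.7
t 2.0 pos [491.4 167.1 119.1] q [ 0.26  0.31  1.69  0.    1.14 -1.3 ] w 93.9 F [-1.9  1.   0.5]
shift [-0.0092 -0.0191  0.4657] turn [-0.0001 -0.0008  0.0007]
```

View pics/w1.png

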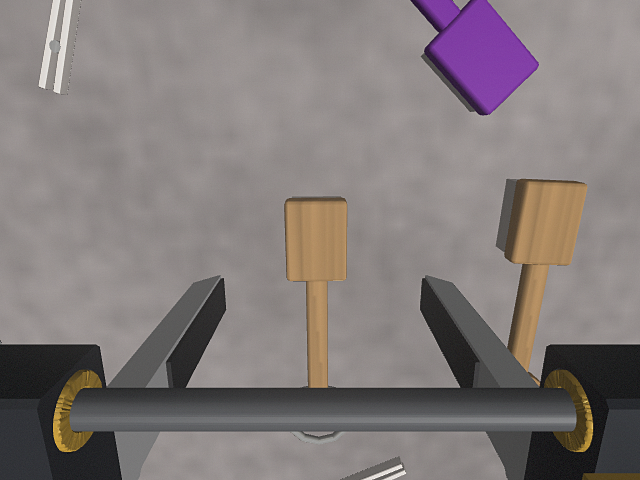

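The wrist view shows the head at (315,240), centred between the fingers, with the handle running toward the loop at (320,435). I'll descend and grip.

```bash
python3 -m inch '-.01 -.03 .2 0 0 0 -1; -.01 -.03 .4 0 0 0 -1; -.01 -.03 .465 0 0 0 -1; -.01 -.03 .465 0 0 0 -1; -.01 -.03 .465 0 0 0 .6; -.01 -.03 .465 0 0 0 .6; -.01 -.03 .465 0 0 0 .6; -.01 -.03 .465 0 0 0 .6' 30;  python3 -m inch '0 0 0 0 0 0 .6; 0 0 0 0 0 0 .6; 0 0 0 0 0 0 .6; 0 0 0 0 0 0 .6'

```

```text
clock: 2.67
tool_pos: [494.1, 161.8, 28.3]
eef_rot: [3.141, 0.002, 3.127]
contact_force: [-0.1, -0.7, -0.5]
width: 70.6
finger_force: 0.0
clock: 3.0
tool_pos: [493.5, 161.2, 26.9]
eef_rot: [3.142, 0.0, 3.127]
contact_force: [0.4, 1.3, -0.4]
width: 44.1
finger_force: 0.0
```

```bash
python3 -m inch '0 0 0 0 0 0 1; 0 0 0 0 0 0 1; 0 0 0 0 0 0 1; 0 0 -.1 0 0 0 1; 0 0 -.3 0 0 0 1; 0 0 -.5 0 0 0 1; 0 0 -.7 0 0 0 1; 0 0 -.8 0 0 0 1' 40
cat >> h.py <<'E'
def goal(X,Z,th,Y=-23,g=None):
    # loop centre at cabinet (X,Y,Z), brush angle th deg; g = TCP in brush frame
    g=np.array([-150,0,-2.]) if g is None else np.array(g)
    B=brushR(cy,np.deg2rad(th)); p=C+X*cx+Y*cyy+np.array([0,0,Z])+B@g
    return p,toolR(B,0)
E
python3 - <<'E'
from h import *
p,R=goal(-150,190,50);print(p.round())
rows(p,R); rows(p+[0,0,60],R)
E
```

```text
clock: 3.67
tool_pos: [494.4, 161.5, 191.6]
eef_rot: [3.14, 0.005, 3.127]
contact_force: [0.9, 0.1, 0.3]
width: 0.6
finger_force: 0.0
[543.   0.  74.]
t 3.67 pos [494.4 161.5 191.6] q [ 0.25  0.23  1.61 -0.    1.29 -1.31] w 0.6 F [0.9 0.1 0.3]
shift [-0.2526 -0.8043  0.5894] turn [ 0.3056 -0.3596  0.6495]
t 3.67 pos [494.4 161.5 191.6] q [ 0.25  0.23  1.61 -0.    1.29 -1.31] w 0.6 F [0.9 0.1 0.3]
shift [-0.2542 -0.8039  0.2894] turn [ 0.3056 -0.3596  0.6495]
```

The fingers closed to 0.6 mm, so the grip missed. I'll look.

```bash
python3 - <<'E'
from h import *
s=monitor.read_state();c=eyes.capture("wrist");b=eyes.capture("top")
A=cv2.resize(b["image"][140:280,200:360],(640,480))
cv2.imwrite("pics/c.png",cv2.resize(np.hstack([c["image"],A])[:,:,::-1],None,fx=.62,fy=.62))
T=np.eye(4);T[:3,:3]=Ro.from_euler('xyz',s["eef_rot"]).as_matrix();T[:3,3]=s["tool_pos"];T=T@c["hand_eye"]
for c,T in((c,T),(b,b["pose"])):
    W=cloud(c,T);h=cv2.cvtColor(c["image"],cv2.COLOR_RGB2HSV)
    m=(h[...,0]>5)&(h[...,0]<20)&(h[...,1]>90)&(W[...,2]>5)&(W[...,2]<250)&(abs(W[...,1]-163)<80)&(abs(W[...,0]-540)<150)
    P=W[m];print(len(P),np.nanpercentile(P,[0,1,50,99,100],axis=0).round(1))
    for a in range(410,640,20):
        j=(P[:,0]>=a)&(P[:,0]<a+20)
        if j.sum()>5: print(a,np.nanpercentile(P[j],[3,50,97],axis=0)[:,1:].round(1).tolist())
E
```

```text
3900 [[464.5 137.5  25.5]
 [464.8 138.2  28.6]
 [497.1 159.3  36.7]
 [555.  180.1 215. ]
 [619.1 181.1 217.6]]
450 [[139.6, 26.9], [160.2, 36.2], [179.2, 37.9]]
470 [[139.1, 35.1], [159.9, 36.9], [180.0, 38.7]]
490 [[139.1, 35.4], [159.8, 37.0], [179.2, 215.3]]
510 [[138.9, 34.2], [158.6, 36.7], [179.2, 38.1]]
530 [[151.8, 32.3], [159.1, 34.8], [166.5, 36.5]]
550 [[151.5, 32.1], [159.0, 34.7], [166.4, 35.9]]
590 [[158.1, 34.0], [159.0, 35.2], [159.2, 36.0]]
610 [[157.9, 34.0], [158.1, 35.1], [159.0, 36.1]]
0 [nan nan nan]
  return np.nanmean(a, axis, out=out, keepdims=keepdims)
```

View pics/c.png

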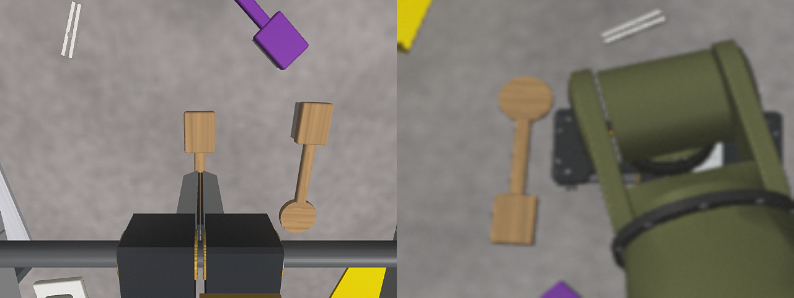

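The brush is undisturbed: head at (322,210) in full wrist pixels, with the closed fingertips at (322,277). I'll check where the fingertips really are in the tool frame.

```bash
python3 - <<'E'
from h import *
c=eyes.capture("wrist");print(monitor.read_state()["tool_pos"].round(1));print(c["hand_eye"].round(3));H=c["hand_eye"]
W=cloud(c,H)
for p in([0,0,17],[0,0,0],[0,0,-2]): print(p,pix(c,H,p))
for v in range(250,360,8): print(v,[W[v,u].round(0).tolist() for u in(312,318,324,330)])
m=np.isfinite(W[...,2])&(W[...,2]<60)&(W[...,2]>-60);v,u=np.where(m);print(W[m][:,2].max(), [ (vv,uu,W[vv,uu].round().tolist()) for vv,uu in list(zip(v,u))[:3]])
E
```

```text
[493.9 161.4 188. ]
[[   0.       0.962    0.272   78.587]
 [   1.      -0.       0.      -1.366]
 [   0.       0.272   -0.962 -192.564]
 [   0.       0.       0.       1.   ]]
[0, 0, 17] [325, 270]
[0, 0, 0] [325, 282]
[0, 0, -2] [325, 283]
250 [[-44.0, -12.0, 190.0], [-33.0, -6.0, 156.0], [-33.0, -0.0, 157.0], [-33.0, 5.0, 157.0]]
258 [[-52.0, -12.0, 189.0], [-40.0, -6.0, 155.0], [-41.0, -0.0, 157.0], [-42.0, 5.0, 160.0]]
266 [[-61.0, -12.0, 191.0], [-48.0, -6.0, 157.0], [-49.0, -0.0, 157.0], [-49.0, 5.0, 160.0]]
274 [[-69.0, -12.0, 190.0], [-56.0, -6.0, 157.0], [-56.0, -0.0, 156.0], [-57.0, 5.0, 159.0]]
282 [[9.0, -6.0, -22.0], [9.0, -3.0, -21.0], [7.0, -1.0, -18.0], [9.0, 2.0, -21.0]]
290 [[9.0, -6.0, -32.0], [9.0, -3.0, -31.0], [8.0, -1.0, -29.0], [9.0, 2.0, -31.0]]
298 [[9.0, -6.0, -40.0], [9.0, -3.0, -40.0], [8.0, -1.0, -36.0], [9.0, 2.0, -40.0]]
306 [[9.0, -6.0, -48.0], [9.0, -3.0, -47.0], [8.0, -1.0, -44.0], [9.0, 2.0, -47.0]]
314 [[9.0, -5.0, -54.0], [8.0, -3.0, -52.0], [7.0, -1.0, -51.0], [9.0, 1.0, -54.0]]
322 [[9.0, -5.0, -61.0], [8.0, -3.0, -58.0], [7.0, -1.0, -57.0], [9.0, 1.0, -61.0]]
330 [[9.0, -5.0, -66.0], [8.0, -3.0, -64.0], [8.0, -1.0, -64.0], [9.0, 1.0, -66.0]]
338 [[9.0, -5.0, -71.0], [8.0, -3.0, -69.0], [8.0, -1.0, -70.0], [9.0, 1.0, -71.0]]
346 [[33.0, -4.0, -116.0], [8.0, -3.0, -75.0], [7.0, -1.0, -74.0], [9.0, 1.0, -77.0]]
354 [[33.0, -4.0, -120.0], [7.0, -3.0, -79.0], [7.0, -1.0, -79.0], [9.0, 1.0, -81.0]]
-13.019422059776815 [(np.int64(275), np.int64(317), [9.0, -4.0, -14.0]), (np.int64(275), np.int64(318), [9.0, -4.0, -13.0]), (np.int64(275), np.int64(327), [9.0, 1.0, -14.0])]
```

In the wrist depth image the fingertips end about 13 mm behind the reported TCP, but the sheet puts them 17 mm ahead. That would explain closing above the head. I'll cross-check with the fixed camera.

```bash
python3 - <<'E'
from h import *
for n in("scene","top"):
    c=eyes.capture(n);s=monitor.read_state();W=cloud(c,c["pose"]);p=s["tool_pos"];print(p.round(1))
    m=(abs(W[...,0]-p[0])<45)&(abs(W[...,1]-p[1])<50)&(W[...,2]>80)&(W[...,2]<330)
    P=W[m];print(n,len(P))
    if len(P):
        for a in range(150,300,10):
            j=(P[:,2]>=a)&(P[:,2]<a+10)
            if j.any(): print(a,j.sum(),P[j].min(0).round(),P[j].max(0).round())
R=toolR(brushR(-.018,0),0)
rows(np.array([493,160,26]),R)
E
```

```text
[493.2 161.2 186.4]
scene 885
200 14 [496. 155. 200.] [505. 174. 210.]
210 51 [484. 149. 210.] [505. 177. 220.]
220 53 [484. 150. 220.] [505. 177. 230.]
230 49 [485. 153. 230.] [505. 177. 239.]
240 54 [484. 151. 240.] [506. 177. 250.]
250 39 [489. 151. 250.] [505. 176. 260.]
260 35 [484. 157. 261.] [505. 177. 270.]
270 18 [484. 164. 270.] [504. 177. 280.]
290 8 [481. 183. 292.] [502. 187. 300.]
[492.9 161.1 185.5]
top 43
t 3.92 pos [492.9 161.1 185.5] q [ 0.25  0.24  1.62 -0.    1.29 -1.31] w 0.4 F [-0.5  0.3 -1.1]
shift [-0.0019 -0.0052  0.7977] turn [-0.0002 -0.0008  0.0016]
```

Both cameras agree: the real fingertips sit about 31 mm short of where the reported TCP puts them. I'll aim the reported TCP 31 mm deeper along the tool axis, watching the force.

```bash
python3 -m inch '0 -.005 0 0 0 0 -1; 0 -.005 .2 0 0 0 -1; 0 -.005 .4 0 0 0 -1; 0 -.005 .6 0 0 0 -1; 0 -.005 .65 0 0 0 -1; 0 -.005 .65 0 0 0 -1; 0 -.005 .65 0 0 0 -1; 0 -.005 .65 0 0 0 -1' 40; python3 -m inch '0 0 .1 0 0 0 -1; 0 0 .15 0 0 0 -1; 0 0 .22 0 0 0 -1; 0 0 .26 0 0 0 -1; 0 0 .29 0 0 0 -1; 0 0 .29 0 0 0 -1'
```

```text
clock: 4.58
tool_pos: [494.6, 160.5, 58.8]
eef_rot: [3.141, 0.003, 3.127]
contact_force: [0.7, 0.0, 0.4]
width: 50.6
finger_force: 0.0
clock: 5.08
tool_pos: [493.2, 160.2, -1.7]
eef_rot: [-3.141, -0.001, 3.127]
contact_force: [-0.2, -0.2, 0.2]
width: 90.6
finger_force: 0.0
```

```bash
python3 -m inch '0 0 .01 0 0 0 1; 0 0 .01 0 0 0 1; 0 0 .01 0 0 0 1; 0 0 .01 0 0 0 1; 0 0 .01 0 0 0 1; 0 0 .01 0 0 0 1; 0 0 .01 0 0 0 1; 0 0 .01 0 0 0 1' 40; python3 -m inch '0 0 0 0 0 0 1; 0 0 0 0 0 0 1; 0 0 0 0 0 0 1'
```

```text
clock: 5.75
tool_pos: [493.4, 160.3, -3.2]
eef_rot: [3.142, 0.0, 3.127]
contact_force: [0.3, 0.7, 0.3]
width: 43.7
finger_force: 4.0
clock: 6.0
tool_pos: [493.4, 160.3, -3.2]
eef_rot: [3.142, 0.0, 3.127]
contact_force: [-0.2, 0.4, 1.8]
width: 43.5
finger_force: 40.0
```

```bash
python3 -m inch '0 0 -.1 0 0 0 1; 0 0 -.3 0 0 0 1; 0 0 -.5 0 0 0 1; 0 0 -.7 0 0 0 1; 0 0 -.9 0 0 0 1; 0 0 -1 0 0 0 1; 0 0 -1 0 0 0 1'
sed -i 's/\[-150,0,-2\.\]/[-150,0,-31.]/' h.py
python3 - <<'E'
from h import *
p,R=goal(-150,190,50);print(p.round())
rows(p,R); rows(p+[0,0,60],R)
E
```

```text
clock: 6.58
tool_pos: [494.9, 160.6, 201.5]
eef_rot: [3.14, 0.007, 3.127]
contact_force: [0.2, -0.5, -1.5]
width: 43.4
finger_force: 40.0
[547. -22.  55.]
t 6.58 pos [494.9 160.6 201.5] q [ 0.24  0.22  1.6  -0.    1.31 -1.31] w 43.4 F [ 0.2 -0.5 -1.5]
shift [-0.2669 -0.9099  0.7318] turn [ 0.3064 -0.359   0.6491]
t 6.58 pos [494.9 160.6 201.5] q [ 0.24  0.22  1.6  -0.    1.31 -1.31] w 43.4 F [ 0.2 -0.5 -1.5]
shift [-0.2691 -0.9093  0.4318] turn [ 0.3064 -0.359   0.6491]
```

```bash
python3 -m inch '-.05 -.1 0 .08 -.09 .165 1; -.1 -.2 0 .15 -.18 .325 1; -.13 -.4 .1 .306 -.359 .649 1; -.13 -.4 .1 .306 -.359 .649 1; -.13 -.4 .1 .306 -.359 .649 1; -.13 -.4 .1 .306 -.359 .649 1; -.13 -.4 .1 .306 -.359 .649 1; -.13 -.4 .1 .306 -.359 .649 1'
python3 - <<'E'
from h import *
p,R=goal(-150,190,50)
rows(p,R); rows(p+[0,0,60],R)
E
```

```text
clock: 7.25
tool_pos: [517.6, 79.8, 175.6]
eef_rot: [-2.96, 0.548, 2.342]
contact_force: [-0.4, -0.5, -0.7]
width: 43.8
finger_force: 40.0
t 7.25 pos [517.6  79.8 175.6] q [ 0.38  0.26  1.73 -0.62  1.2  -0.1 ] w 43.8 F [-0.4 -0.5 -0.7]
shift [-0.0837 -0.109   0.7892] turn [ 0.1119 -0.1347  0.2451]
t 7.25 pos [517.6  79.8 175.6] q [ 0.38  0.26  1.73 -0.62  1.2  -0.1 ] w 43.8 F [-0.4 -0.5 -0.7]
shift [-0.24   -0.1553  0.5374] turn [ 0.1119 -0.1347  0.2451]
```

```bash
python3 -m inch '-.04 -.05 .1 .112 -.135 .245 1; -.08 -.11 .25 .112 -.135 .245 1; -.08 -.11 .4 .112 -.135 .245 1; -.08 -.11 .55 .112 -.135 .245 1; -.08 -.11 .7 .112 -.135 .245 1; -.084 -.109 .789 .112 -.135 .245 1; -.084 -.109 .789 .112 -.135 .245 1; -.084 -.109 .789 .112 -.135 .245 1'
python3 - <<'E'
from h import *
p,R=goal(-150,190,50)
rows(p,R)
c=eyes.capture("scene");b=eyes.capture("top")
A=cv2.resize(c["image"][60:360,120:520],(400,300));B=cv2.resize(b["image"][60:360,220:620],(400,300))
cv2.imwrite("pics/d.png",np.hstack([A,B])[:,:,::-1])
for n,c in(("scene",c),("top",b)):
    W=cloud(c,c["pose"]);h=cv2.cvtColor(c["image"],cv2.COLOR_RGB2HSV)
    L=(W-C)@np.stack([cx,cyy,[0,0,1]],1)
    m=(h[...,0]>5)&(h[...,0]<22)&(h[...,1]>90)&(L[...,0]<-80)&(L[...,0]>-340)&(abs(L[...,1]+23)<60)&(L[...,2]>20)&(L[...,2]<250)
    P=L[m];print(n,len(P))
    if len(P):
      for a in range(30,240,15):
        j=(P[:,2]>=a)&(P[:,2]<a+15)
        if j.any(): print(a,j.sum(),P[j].min(0).round(),P[j].max(0).round())
E
```

```text
clock: 7.92
tool_pos: [546.5, -21.6, 54.8]
eef_rot: [-3.133, 0.87, 1.741]
contact_force: [0.5, 1.0, -1.0]
width: 43.7
finger_force: 40.0
t 7.92 pos [546.5 -21.6  54.8] q [ 0.29  0.61  1.7  -0.95  1.2   0.66] w 43.7 F [ 0.5  1.  -1. ]
shift [-0.0024  0.0008 -0.0001] turn [-0.0002 -0.0013  0.0035]
scene 524
75 29 [-249.  -42.   83.] [-239.   -1.   90.]
90 167 [-248.  -44.   90.] [-226.   -0.  105.]
105 57 [-240.  -39.  105.] [-213.   -1.  120.]
120 73 [-340.  -30.  120.] [-201.   22.  134.]
135 70 [-340.  -31.  135.] [-185.   13.  150.]
150 90 [-339.  -48.  150.] [-168.   24.  165.]
165 38 [-182.  -27.  165.] [-169.  -14.  176.]
top 517
45 3 [-270.  -31.   59.] [-269.   -5.   60.]
60 72 [-271.  -35.   60.] [-258.   -2.   75.]
75 97 [-262.  -42.   76.] [-244.   -1.   90.]
90 124 [-250.  -44.   90.] [-227.   -2.  105.]
105 45 [-238.  -42.  106.] [-216.   -5.  120.]
120 43 [-339.  -28.  121.] [-203.   20.  135.]
135 38 [-340.  -29.  135.] [-193.   17.  149.]
150 69 [-319.  -68.  150.] [-177.    1.  165.]
165 26 [-320.  -64.  166.] [-171.  -15.  178.]
```

View pics/d.png

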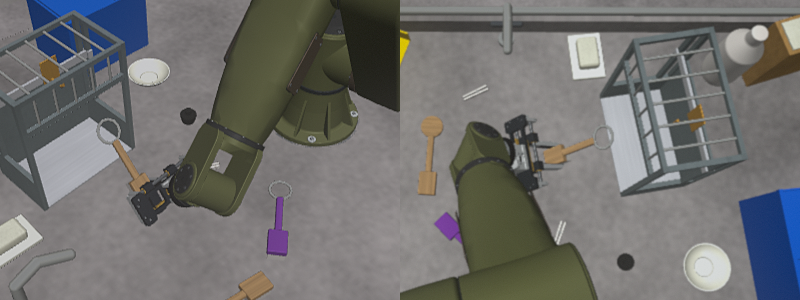

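The brush is held loop-up in front of the cabinet, with the loop at scene crop (108,130) and top crop (603,138). It lines up with the hook, handle at Y about -21 against the hook at -23. I'll enter under the header.

```bash
python3 -m inch '-.06 0 .075 0 0 0 1; -.13 0 .155 0 0 0 1; -.19 0 .225 0 0 0 1; -.26 0 .31 0 0 0 1; -.32 0 .38 0 0 0 1; -.376 0 .448 0 0 0 1; -.376 0 .448 0 0 0 1; -.376 0 .448 0 0 0 1'
cat > look.py <<'E'
import sys
from h import *
s=monitor.read_state()
B=Ro.from_euler('xyz',s["eef_rot"]).as_matrix()@np.diag([-1.,1,-1])
M=np.stack([cx,cyy,[0,0,1]],1)
print("loop est",((s["tool_pos"]-B@[-150,0,-31.]-C)@M).round(1),"q",s["qpos"].round(2),"F",s["contact_force"].round(1),"t",s["clock"],"w",s["width"])
c=eyes.capture("scene");b=eyes.capture("top")
A=cv2.resize(c["image"][70:250,110:290],(400,400),interpolation=2);D=cv2.resize(b["image"][80:260,420:600],(400,400),interpolation=2)
cv2.imwrite("pics/"+sys.argv[1],np.hstack([A,D])[:,:,::-1])
for n,c in(("scene",c),("top",b)):
    W=cloud(c,c["pose"]);h=cv2.cvtColor(c["image"],cv2.COLOR_RGB2HSV);L=(W-C)@M
    m=(h[...,0]>5)&(h[...,0]<22)&(h[...,1]>90)&(L[...,0]<60)&(L[...,0]>-260)&(abs(L[...,1]+23)<60)&(L[...,2]>20)&(L[...,2]<235)
    P=L[m]
    for a in range(15,235,20):
        j=(P[:,2]>=a)&(P[:,2]<a+20)
        if j.sum()>4: print(n,a,j.sum(),P[j].min(0).round(),P[j].max(0).round())
E
python3 look.py e.png
```

```text
clock: 8.68
tool_pos: [567.9, -133.6, 59.8]
eef_rot: [-3.135, 0.862, 1.733]
contact_force: [-0.5, 0.1, -2.2]
width: 43.5
finger_force: 40.0
loop est [-34.9 -19.2 193.9] q [ 0.08  0.59  1.72 -1.04  1.07  0.56] F [-0.5  0.1 -2.2] t 8.6833 w 43.48200731438241
scene 95 146 [-133.  -40.   96.] [-105.    4.  115.]
scene 115 77 [-218.  -25.  115.] [-91.  25. 135.]
scene 135 98 [-231.  -25.  135.] [-69.  26. 155.]
scene 155 92 [-220.  -43.  155.] [-50.  27. 174.]
scene 175 21 [-66. -24. 175.] [-54. -10. 182.]
scene 215 82 [ -4. -45. 217.] [ 46.  -1. 235.]
top 55 50 [-158.  -29.   61.] [-146.    1.   75.]
top 75 149 [-151.  -41.   75.] [-126.    3.   95.]
top 95 136 [-132.  -41.   95.] [-109.    2.  115.]
top 115 51 [-222.  -26.  115.] [-91.  19. 135.]
top 135 60 [-228.  -26.  135.] [-75.  25. 155.]
top 155 48 [-206.  -63.  156.] [-65. -13. 173.]
top 195 15 [ 40. -43. 210.] [ 43.  -6. 215.]
top 215 65 [-244.  -46.  215.] [ 43.  -0. 235.]
```

View pics/e.png

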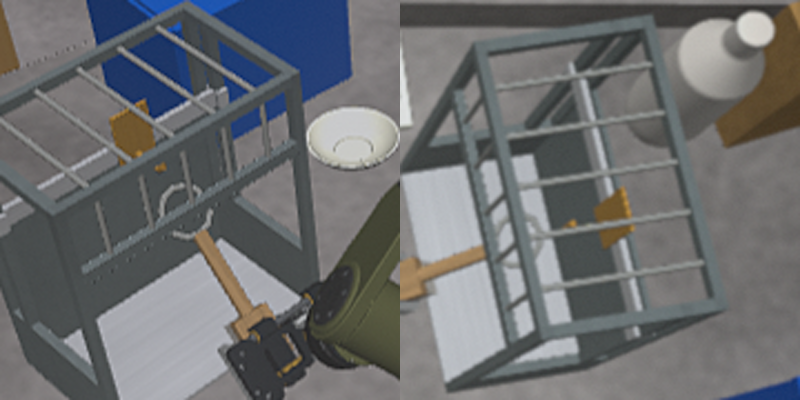

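The loop is inside, past the header and before the hook tip (scene crop: loop (188,212), tip (160,165)). Joint 4 is at its limit, so I need a flatter tilt and will check the wrist angles.

```bash
python3 - <<'E'
from h import *
for th in(32,36,40,44):
    print(th,[(q1,p,wrist(toolR(brushR(cy,np.deg2rad(th)),0),q1,p,1)[:2].tolist()) for q1 in(.08,0,-.08) for p in(2.1,2.3)])
for X,Z,th in((-35,192,41),(-34,245,41),(0,245,41)):
    print(X,Z,th);rows(*goal(X,Z,th,-24))
E
```

```text
32 [(0.08, 2.1, [-0.64, 1.09]), (0.08, 2.3, [-0.72, 0.93]), (0, 2.1, [-0.65, 1.05]), (0, 2.3, [-0.74, 0.89]), (-0.08, 2.1, [-0.66, 1.0]), (-0.08, 2.3, [-0.75, 0.85])]
36 [(0.08, 2.1, [-0.71, 1.11]), (0.08, 2.3, [-0.8, 0.96]), (0, 2.1, [-0.73, 1.06]), (0, 2.3, [-0.82, 0.92]), (-0.08, 2.1, [-0.74, 1.01]), (-0.08, 2.3, [-0.84, 0.87])]
40 [(0.08, 2.1, [-0.79, 1.13]), (0.08, 2.3, [-0.87, 0.99]), (0, 2.1, [-0.81, 1.08]), (0, 2.3, [-0.9, 0.94]), (-0.08, 2.1, [-0.82, 1.03]), (-0.08, 2.3, [-0.93, 0.9])]
44 [(0.08, 2.1, [-0.86, 1.15]), (0.08, 2.3, [-0.95, 1.02]), (0, 2.1, [-0.88, 1.1]), (0, 2.3, [-0.98, 0.97]), (-0.08, 2.1, [-0.9, 1.04]), (-0.08, 2.3, [-1.01, 0.93])]
-35 192 41
t 8.78 pos [ 567.8 -132.8   59.1] q [ 0.08  0.59  1.72 -1.04  1.07  0.56] w 43.7 F [-0.7  1.  -1.8]
shift [ 0.0166 -0.0219 -0.1046] turn [-0.0019  0.0733  0.0018]
-34 245 41
t 8.78 pos [ 567.8 -132.8   59.1] q [ 0.08  0.59  1.72 -1.04  1.07  0.56] w 43.7 F [-0.7  1.  -1.8]
shift [-0.1878 -0.0233 -0.2733] turn [-0.0019  0.0733  0.0018]
0 245 41
t 8.78 pos [ 567.8 -132.8   59.1] q [ 0.08  0.59  1.72 -1.04  1.07  0.56] w 43.7 F [-0.7  1.  -1.8]
shift [-0.2985 -0.0233 -0.1442] turn [-0.0019  0.0733  0.0018]
```

```bash
python3 -m inch '.01 -.01 -.05 0 .04 0 1; .017 -.022 -.105 -.002 .073 .002 1; .017 -.022 -.105 -.002 .073 .002 1; -.05 -.022 -.16 -.002 .073 .002 1; -.12 -.023 -.22 -.002 .073 .002 1; -.188 -.023 -.273 -.002 .073 .002 1; -.188 -.023 -.273 -.002 .073 .002 1; -.188 -.023 -.273 -.002 .073 .002 1'; python3 look.py f.png; python3 - <<'E'
from h import *
for X,Z,th in((-34,245,41),(0,245,41),(2,218,41)): rows(*goal(X,Z,th,-23))
E
```

```text
clock: 9.45
tool_pos: [561.0, -117.2, 122.3]
eef_rot: [3.142, 0.718, 1.729]
contact_force: [-0.7, 0.4, -2.0]
width: 44.0
finger_force: 40.0
loop est [-33.6 -24.  244.3] q [ 0.06  0.43  1.7  -0.83  1.1   0.32] F [-0.7  0.4 -2. ] t 9.45 w 43.97392604916489
scene 155 14 [-127.  -31.  170.] [-116.  -17.  175.]
scene 175 99 [-127.  -31.  175.] [-95. -15. 195.]
scene 195 107 [-234.  -32.  195.] [-72.  22. 215.]
scene 215 123 [-246.  -48.  215.] [ 46.  31. 235.]
top 135 112 [-164.  -44.  138.] [-142.   -2.  155.]
top 155 207 [-152.  -46.  155.] [-117.   -3.  174.]
top 175 69 [-127.  -32.  175.] [-92. -18. 195.]
top 195 71 [-101.  -45.  195.] [ 43.  -5. 215.]
top 215 98 [-198.  -69.  215.] [ 44.  -0. 234.]
t 9.55 pos [ 560.4 -117.4  121.1] q [ 0.06  0.43  1.7  -0.82  1.1   0.32] w 43.3 F [-0.3 -0.6 -1.9]
shift [-0.0045  0.0079 -0.0103] turn [-0.0012  0.0005  0.0005]
t 9.55 pos [ 560.4 -117.4  121.1] q [ 0.06  0.43  1.7  -0.82  1.1   0.32] w 43.3 F [-0.3 -0.6 -1.9]
shift [-0.1327  0.008   0.1014] turn [-0.0012  0.0005  0.0005]
t 9.55 pos [ 560.4 -117.4  121.1] q [ 0.06  0.43  1.7  -0.82  1.1   0.32] w 43.3 F [-0.3 -0.6 -1.9]
shift [-0.0515  0.0084  0.2097] turn [-0.0012  0.0005  0.0005]
```

View pics/f.png

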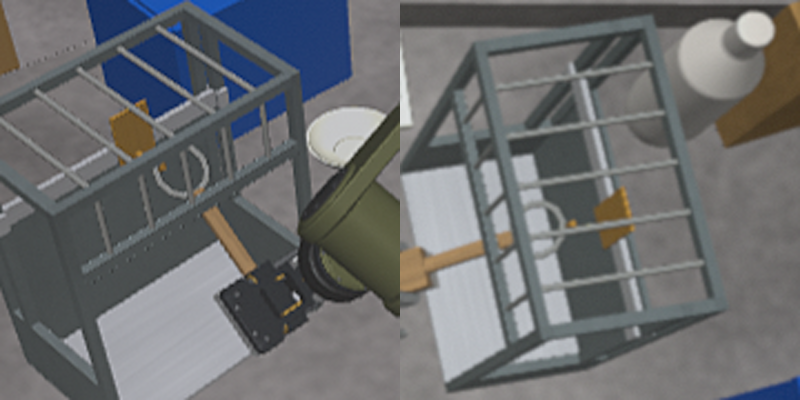

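The loop is lifted just before the tip: top crop loop far edge (565,230), tip (573,223). Now I'll go over the tip and lower.

```bash
python3 -m inch '-.05 .005 0 0 0 0 1; -.08 .005 .03 0 0 0 1; -.115 .005 .07 0 0 0 1; -.14 .005 .1 0 0 0 1; -.14 .005 .1 0 0 0 1; -.14 .005 .1 0 0 0 1'; python3 look.py g.png; python3 - <<'E'
from h import *
for X,Z,th in((1,245,41),(2,217,41)): rows(*goal(X,Z,th,-23))
E
```

```text
clock: 10.05
tool_pos: [567.0, -152.1, 125.4]
eef_rot: [-3.14, 0.716, 1.728]
contact_force: [-0.6, -0.7, -1.0]
width: 44.0
finger_force: 40.0
loop est [  1.9 -23.6 247.3] q [-0.01  0.43  1.69 -0.83  1.07  0.27] F [-0.6 -0.7 -1. ] t 10.05 w 44.01203429801842
scene 175 83 [-90. -30. 176.] [-67. -15. 195.]
scene 195 50 [-200.  -30.  195.] [-36.  24. 211.]
scene 215 158 [-211.  -47.  215.] [ 46.  32. 235.]
top 135 72 [-138.  -38.  136.] [-112.   -1.  155.]
top 155 238 [-124.  -45.  155.] [-86.  -1. 175.]
top 175 60 [-97. -41. 175.] [-72. -17. 193.]
top 195 38 [-59. -45. 201.] [ 44. -17. 215.]
top 215 55 [-145.  -46.  216.] [ 43.  -5. 235.]
t 10.15 pos [ 567.1 -151.3  125.6] q [-0.01  0.43  1.69 -0.83  1.07  0.27] w 43.7 F [-0.6  0.2 -1. ]
shift [0.009  0.0014 0.0083] turn [-0.0008  0.0002 -0.0002]
t 10.15 pos [ 567.1 -151.3  125.6] q [-0.01  0.43  1.69 -0.83  1.07  0.27] w 43.7 F [-0.6  0.2 -1. ]
shift [0.0971 0.0015 0.1172] turn [-0.0008  0.0002 -0.0002]
```

View pics/g.png

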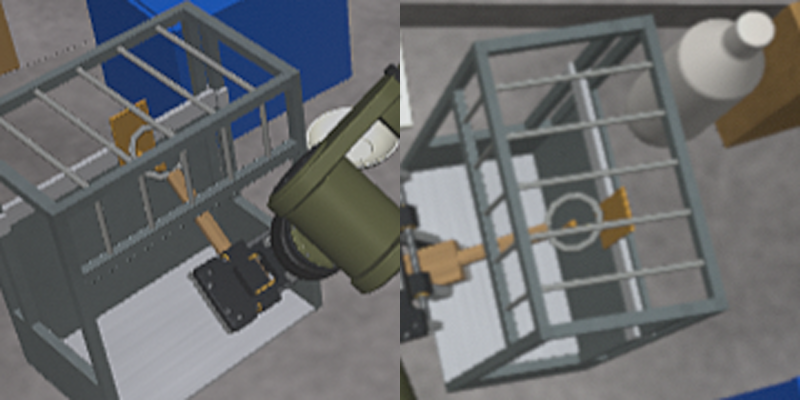

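The tip shows inside the loop: top crop (573,222) within the ring centred at (574,221). Lowering onto the arm.

```bash
python3 -m inch '.03 0 .035 0 0 0 1; .06 0 .07 0 0 0 1; .09 0 .105 0 0 0 1; .1 0 .12 0 0 0 1; .1 0 .12 0 0 0 1; .1 0 .12 0 0 0 1' ; python3 -m inch '.005 0 .006 0 0 0 1; .01 0 .012 0 0 0 1; .01 0 .012 0 0 0 1'; python3 - <<'E'
from h import *
rows(*goal(2,217,41,-23))
s=monitor.read_state();print(s["torque"].round(2))
# hang target: reported TCP when true grasp at cabinet (8,-22,58): keep orientation
R=toolR(brushR(cy,np.deg2rad(41)),0)
for X,Z in((-55,77),(-20,62),(6,60)): rows(C+X*cx-23*cyy+np.array([0,0,Z])+29*R[:,2],R)
E
```

```text
clock: 10.65
tool_pos: [567.3, -151.9, 94.2]
eef_rot: [-3.14, 0.716, 1.73]
contact_force: [-0.5, -0.0, -1.6]
width: 43.6
finger_force: 40.0
clock: 10.9
tool_pos: [567.4, -152.0, 91.4]
eef_rot: [-3.141, 0.716, 1.729]
contact_force: [-0.2, 0.2, -2.3]
width: 43.7
finger_force: 40.0
t 10.9 pos [ 567.4 -152.    91.4] q [-0.01  0.48  1.71 -0.86  1.02  0.33] w 43.7 F [-0.2  0.2 -2.3]
shift [-0.0125  0.0008 -0.0143] turn [-0.0006  0.0002 -0.0003]
[ 0.45  0.16 -0.03]
t 10.9 pos [ 567.4 -152.    91.4] q [-0.01  0.48  1.71 -0.86  1.02  0.33] w 43.7 F [-0.2  0.2 -2.3]
shift [-0.088   0.0012  0.3171] turn [-0.0006  0.0002 -0.0003]
t 10.9 pos [ 567.4 -152.    91.4] q [-0.01  0.48  1.71 -0.86  1.02  0.33] w 43.7 F [-0.2  0.2 -2.3]
shift [-0.1708  0.0014  0.4885] turn [-0.0006  0.0002 -0.0003]
t 10.9 pos [ 567.4 -152.    91.4] q [-0.01  0.48  1.71 -0.86  1.02  0.33] w 43.7 F [-0.2  0.2 -2.3]
shift [-0.2623  0.0015  0.5814] turn [-0.0006  0.0002 -0.0003]
```

```bash
cat > arc.py <<'E'
from h import *
R=toolR(brushR(cy,np.deg2rad(41)),0)
import sys
for th in map(float,sys.argv[1:]):
    t=np.deg2rad(th);print(th);rows(C+(12-176*np.cos(t))*cx-23*cyy+np.array([0,0,232.5-176*np.sin(t)])+29*R[:,2],R)
E
python3 -m inch '.02 0 -.015 0 0 0 1; .03 0 -.03 0 0 0 1; .03 0 -.03 0 0 0 1; .03 0 -.03 0 0 0 1' 5; python3 arc.py 41 48 55 62 70 76 80 | grep -v pos
```

```text
clock: 11.23
tool_pos: [566.1, -143.3, 92.2]
eef_rot: [-3.141, 0.716, 1.729]
contact_force: [0.3, 0.5, -1.5]
width: 43.7
finger_force: 5.0
41.0
shift [-0.0016 -0.0001 -0.0182] turn [-0.0003  0.0003 -0.    ]
48.0
shift [-0.0081 -0.      0.0891] turn [-0.0003  0.0003 -0.    ]
55.0
shift [-0.0276  0.      0.1947] turn [-0.0003  0.0003 -0.    ]
62.0
shift [-5.990e-02  1.000e-04  2.972e-01] turn [-0.0003  0.0003 -0.    ]
70.0
shift [-1.117e-01  2.000e-04  4.085e-01] turn [-0.0003  0.0003 -0.    ]
76.0
shift [-1.605e-01  2.000e-04  4.867e-01] turn [-0.0003  0.0003 -0.    ]
80.0
shift [-1.974e-01  3.000e-04  5.357e-01] turn [-0.0003  0.0003 -0.    ]
```

```bash
python3 -m inch '-.004 0 .045 0 0 0 1; -.008 0 .09 0 0 0 1; -.017 0 .14 0 0 0 1; -.028 0 .195 0 0 0 1; -.043 0 .245 0 0 0 1; -.06 0 .297 0 0 0 1; -.085 0 .355 0 0 0 1; -.112 0 .408 0 0 0 1' 5; python3 look.py i.png; python3 arc.py 70 76 80 85
```

```text
clock: 11.9
tool_pos: [577.1, -214.6, 44.4]
eef_rot: [-3.14, 0.716, 1.729]
contact_force: [-0.1, 0.2, -1.2]
width: 44.3
finger_force: 5.0
loop est [ 65.2 -23.5 166.3] q [-0.12  0.58  1.69 -0.94  0.9   0.34] F [-0.1  0.2 -1.2] t 11.9 w 44.3475941635866
scene 55 8 [-62. -44.  62.] [-50. -41.  75.]
scene 75 5 [-57. -41.  78.] [-49. -38.  88.]
scene 95 22 [-41. -30. 104.] [-30. -14. 115.]
scene 115 64 [-135.  -31.  115.] [-22.  24. 135.]
scene 135 77 [-146.  -31.  135.] [-12.  30. 155.]
scene 155 18 [-118.  -25.  156.] [ -1.  23. 175.]
scene 175 24 [ -8. -30. 177.] [  4. -14. 186.]
scene 215 86 [-87. -47. 219.] [ 47.  29. 234.]
top 35 13 [-66. -24.  45.] [-62.  -6.  55.]
top 55 35 [-57. -28.  62.] [-49.  -2.  75.]
top 75 110 [-54. -45.  75.] [-38.  -3.  95.]
top 95 27 [-49. -46.  95.] [-38.  -7. 103.]
top 115 21 [-28. -31. 120.] [-23. -18. 134.]
top 135 16 [-79. -52. 135.] [-19. -18. 154.]
top 155 27 [-106.  -69.  155.] [ -5. -18. 174.]
top 175 18 [ -8. -29. 175.] [  0. -19. 183.]
top 195 11 [ 40. -43. 209.] [ 43.  -5. 214.]
top 215 67 [ 40. -46. 215.] [ 43.  -3. 235.]
70.0
t 12.0 pos [ 576.6 -215.1   44.3] q [-0.12  0.58  1.69 -0.94  0.9   0.34] w 43.8 F [ 0.7  0.2 -1. ]
shift [ 0.0046  0.0048 -0.0101] turn [-0.0016  0.0001 -0.0006]
76.0
t 12.0 pos [ 576.6 -215.1   44.3] q [-0.12  0.58  1.69 -0.94  0.9   0.34] w 43.8 F [ 0.7  0.2 -1. ]
shift [-0.0442  0.0051  0.0681] turn [-0.0016  0.0001 -0.0006]
80.0
t 12.0 pos [ 576.6 -215.1   44.3] q [-0.12  0.58  1.69 -0.94  0.9   0.34] w 43.8 F [ 0.7  0.2 -1. ]
shift [-0.0812  0.0053  0.1171] turn [-0.0016  0.0001 -0.0006]
85.0
t 12.0 pos [ 576.6 -215.1   44.3] q [-0.12  0.58  1.69 -0.94  0.9   0.34] w 43.8 F [ 0.7  0.2 -1. ]
shift [-0.132   0.0056  0.1746] turn [-0.0016  0.0001 -0.0006]
```

View pics/i.png

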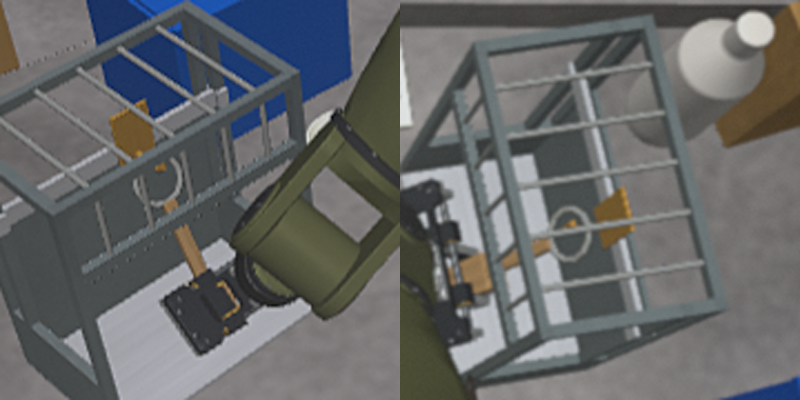

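The loop is over the hook and the brush pivots in the light grip, now at about 65° (scene crop: loop (160,180), head held at (205,300)). Before going further I'll check the forearm's clearance to the cabinet corner.

```bash
python3 - <<'E'
from h import *
M=np.stack([cx,cyy,[0,0,1]],1)
for n in("top","scene"):
    c=eyes.capture(n);W=cloud(c,c["pose"]);h=cv2.cvtColor(c["image"],cv2.COLOR_RGB2HSV);L=(W-C)@M
    m=(h[...,0]>25)&(h[...,0]<50)&(h[...,1]>70)&np.isfinite(L[...,0])&(L[...,0]>-330)&(L[...,2]>20)&(abs(L[...,1])<400)&(L[...,0]<200)
    P=L[m];print(n,len(P))
    for a in range(40,620,40):
        j=(P[:,2]>=a)&(P[:,2]<a+40)
        if j.sum()>5:
            Q=P[j];k=np.argmax(Q[:,0]);i=Q[:,1]>-160
            print(a,j.sum(),"maxx",Q[k].round(), "maxx within |y|<150", Q[abs(Q[:,1])<150][:,0].max().round() if (abs(Q[:,1])<150).any() else None)
E
```

```text
top 15376
240 275 maxx [-229.    4.  279.] maxx within |y|<150 -229.0
280 406 maxx [-167.  -36.  298.] maxx within |y|<150 -167.0
320 151 maxx [-174.  -86.  332.] maxx within |y|<150 -174.0
360 453 maxx [-200. -103.  380.] maxx within |y|<150 -200.0
400 784 maxx [-201. -129.  407.] maxx within |y|<150 -201.0
440 1273 maxx [-204. -161.  441.] maxx within |y|<150 -216.0
480 1441 maxx [-210. -205.  482.] maxx within |y|<150 None
520 1390 maxx [-221. -242.  526.] maxx within |y|<150 None
560 1279 maxx [-220. -287.  598.] maxx within |y|<150 None
600 6785 maxx [-213. -293.  604.] maxx within |y|<150 None
scene 5693
200 29 maxx [-178.    8.  234.] maxx within |y|<150 -178.0
240 202 maxx [-181.   30.  279.] maxx within |y|<150 -181.0
280 383 maxx [-178.  -29.  313.] maxx within |y|<150 -178.0
320 239 maxx [-175.  -85.  335.] maxx within |y|<150 -175.0
360 440 maxx [-200. -120.  395.] maxx within |y|<150 -200.0
400 619 maxx [-202. -143.  421.] maxx within |y|<150 -202.0
440 833 maxx [-213. -193.  476.] maxx within |y|<150 -238.0
480 1127 maxx [-212. -200.  482.] maxx within |y|<150 None
520 1128 maxx [-224. -237.  526.] maxx within |y|<150 None
560 693 maxx [-240. -262.  566.] maxx within |y|<150 None
```

```bash
python3 -m inch '-.02 0 .035 0 0 0 1; -.044 0 .068 0 0 0 1; -.062 .002 .093 0 0 0 1; -.081 .004 .117 0 0 0 1; -.106 .005 .146 0 0 0 1; -.132 .005 .175 0 0 0 1; -.14 .005 .182 0 0 0 1; -.14 .005 .182 0 0 0 1' 5; sed -i 's/cv2.imwrite/cv2.imwrite/' look.py; python3 look.py j.png; python3 - <<'E'
from h import *
M=np.stack([cx,cyy,[0,0,1]],1)
for n in("top","scene"):
    c=eyes.capture(n);W=cloud(c,c["pose"]);h=cv2.cvtColor(c["image"],cv2.COLOR_RGB2HSV);L=(W-C)@M
    m=(L[...,0]>-140)&(L[...,0]<-88)&(L[...,2]>90)&(L[...,2]<300)&(abs(L[...,1]+23)<100)
    P=L[m]
    for a in range(-140,-88,10):
        j=(P[:,0]>=a)&(P[:,0]<a+10)
        if j.sum()>3: print(n,a,"zmax",np.percentile(P[j][:,2],[50,97,100]).round())
E
```

```text
clock: 12.77
tool_pos: [584.9, -258.3, 35.9]
eef_rot: [-3.14, 0.716, 1.729]
contact_force: [-0.5, -0.2, -1.9]
width: 44.0
finger_force: 5.0
loop est [109.6 -22.7 157.8] q [-0.2   0.61  1.66 -0.96  0.85  0.3 ] F [-0.5 -0.2 -1.9] t 12.7667 w 44.01011853330006
scene 55 9 [-16. -42.  59.] [ -8. -37.  74.]
scene 75 5 [-12. -38.  77.] [ -7. -34.  83.]
scene 95 17 [-89. -28. 105.] [ 10.  23. 115.]
scene 115 62 [-94. -31. 115.] [ 13.  25. 135.]
scene 135 13 [-89.  -0. 135.] [-43.  25. 154.]
scene 155 46 [-73. -28. 157.] [ 23.  23. 174.]
scene 175 22 [ 15. -29. 176.] [ 24. -15. 185.]
scene 215 52 [-86. -46. 220.] [ 45.  35. 234.]
top 55 12 [-11. -40.  71.] [-6. -9. 75.]
top 75 78 [-10. -44.  76.] [ 1. -6. 94.]
top 115 10 [  6. -27. 122.] [ 11. -19. 134.]
top 135 28 [-34. -51. 135.] [ 14. -18. 153.]
top 155 34 [ 12. -30. 155.] [ 19. -17. 175.]
top 175 12 [ 16. -29. 176.] [ 23.  -7. 184.]
top 215 39 [ 40. -46. 216.] [ 44.  -5. 235.]
top -140 zmax [293. 299. 300.]
top -130 zmax [290. 299. 300.]
top -120 zmax [280. 293. 295.]
top -110 zmax [268. 272. 272.]
top -90 zmax [205. 208. 208.]
scene -140 zmax [215. 300. 300.]
scene -130 zmax [210. 295. 300.]
scene -120 zmax [201. 288. 291.]
scene -110 zmax [138. 212. 215.]
scene -100 zmax [139. 202. 214.]
scene -90 zmax [146. 251. 251.]
```

The brush stands at about 77°, but the loop has slid along the arm toward the plate, with its top rod at x about 34. I'll re-grip firmly, lift 5 mm, move it 18 mm outward and set it down mid-arm.

```bash
python3 -m inch '0 0 0 0 0 0 1; 0 0 0 0 0 0 1; -.01 0 -.011 0 0 0 1; -.016 0 -.019 0 0 0 1; .015 0 -.045 0 0 0 1; .052 0 -.078 0 0 0 1; .052 0 -.078 0 0 0 1; .07 0 -.057 0 0 0 1' 30;  python3 -m inch '.01 0 .01 0 0 0 1; .01 0 .01 0 0 0 1' ; python3 look.py k.png | grep -v " 215 "
```

```text
clock: 13.63
tool_pos: [582.9, -239.0, 36.3]
eef_rot: [3.141, 0.717, 1.729]
contact_force: [0.8, 0.7, -1.2]
width: 43.9
finger_force: 30.0
clock: 13.8
tool_pos: [583.2, -240.3, 33.8]
eef_rot: [3.141, 0.719, 1.728]
contact_force: [-0.1, -1.1, 9.8]
width: 43.8
finger_force: 30.0
loop est [ 91.3 -21.6 155.9] q [-0.17  0.61  1.67 -0.96  0.86  0.33] F [-0.1 -1.1  9.8] t 13.8 w 43.80888191533703
scene 55 8 [-31. -41.  59.] [-25. -37.  70.]
scene 95 22 [-110.  -27.  103.] [-11.  26. 114.]
scene 115 70 [-111.  -28.  116.] [ -6.  26. 135.]
scene 135 45 [-99. -28. 135.] [ -1.  25. 154.]
scene 155 7 [-92. -24. 158.] [  5.  11. 174.]
scene 175 20 [ -3. -30. 175.] [  7. -14. 180.]
top 55 24 [-32. -26.  56.] [-27.  -1.  70.]
top 75 8 [-16. -42.  80.] [-11. -30.  88.]
top 95 25 [-19. -29.  95.] [-12. -14. 115.]
top 115 7 [-15. -25. 115.] [-12. -17. 128.]
top 135 11 [-74. -68. 147.] [ -4.   0. 155.]
top 155 27 [ -5. -28. 156.] [  1. -16. 174.]
top 175 6 [  0. -28. 176.] [  3. -21. 178.]
top 195 16 [ 41. -43. 209.] [ 43.  -4. 215.]
```

```bash
python3 -m inch '0 0 0 0 0 0 1; -.01 0 .014 0 0 0 1; -.024 0 .03 0 0 0 1; -.038 0 .045 0 0 0 1; -.052 0 .06 0 0 0 1; -.066 0 .075 0 0 0 1; -.081 0 .09 0 0 0 1; -.081 0 .09 0 0 0 1' 3; python3 look.py l.png | grep -v " 215 "
```

```text
clock: 14.57
tool_pos: [585.7, -264.0, 29.3]
eef_rot: [-3.14, 0.716, 1.729]
contact_force: [-0.1, -0.6, -1.1]
width: 44.0
finger_force: 3.0
loop est [115.5 -22.8 151.1] q [-0.21  0.63  1.65 -0.97  0.84  0.3 ] F [-0.1 -0.6 -1.1] t 14.5667 w 44.035247343941386
scene 35 6 [ -7. -43.  42.] [ -2. -40.  54.]
scene 55 6 [-10. -38.  64.] [ -2. -34.  74.]
scene 95 24 [-87. -30. 102.] [ 10.  24. 115.]
scene 115 63 [-82. -29. 116.] [ 11.  20. 135.]
scene 135 12 [-70. -18. 136.] [  4.  25. 150.]
scene 155 26 [-68. -27. 156.] [ 14.  11. 175.]
scene 175 15 [  3. -29. 175.] [ 14. -14. 182.]
top 55 25 [ -8. -41.  59.] [-2. -7. 75.]
top 75 61 [ -5. -45.  76.] [ 3. -5. 90.]
top 135 24 [-29. -46. 135.] [  8. -19. 154.]
top 155 23 [  6. -30. 155.] [ 11. -18. 175.]
top 175 5 [  8. -29. 175.] [ 11. -19. 181.]
top 195 15 [ 40. -45. 208.] [ 43.  -5. 215.]
```

Now about 83° with the rod near x 20, mid-arm. I'll release.

```bash
python3 -m inch '0 0 0 0 0 0 -1; 0 0 0 0 0 0 -1; 0 0 0 0 0 0 -1; 0 0 0 0 0 0 -1; 0 0 0 0 0 0 -1; 0 0 0 0 0 0 -1; 0 0 0 0 0 0 -1; 0 0 0 0 0 0 -1' 3; python3 look.py m.png | grep -v " 215 "; python3 -m inch '0 0 0 0 0 0 -1; 0 0 0 0 0 0 -1; 0 0 0 0 0 0 -1; 0 0 0 0 0 0 -1; 0 0 0 0 0 0 -1; 0 0 0 0 0 0 -1; 0 0 0 0 0 0 -1; 0 0 0 0 0 0 -1' | tail -3;  python3 look.py n.png | grep -v " 215 "
```

```text
clock: 15.33
tool_pos: [586.0, -263.3, 29.7]
eef_rot: [-3.141, 0.716, 1.729]
contact_force: [-0.5, 0.1, -0.0]
width: 92.6
finger_force: 0.0
loop est [114.7 -22.3 151.6] q [-0.21  0.62  1.65 -0.97  0.84  0.3 ] F [-0.5  0.1 -0. ] t 15.3333 w 92.5542890592328
scene 35 58 [ -6. -43.  36.] [  5. -15.  55.]
scene 55 63 [ -4. -42.  55.] [  6. -11.  75.]
scene 75 12 [ -2. -35.  75.] [ 13. -10.  95.]
scene 95 38 [  1. -31.  96.] [ 12. -14. 114.]
scene 115 53 [-85. -31. 115.] [ 13.  29. 134.]
scene 155 31 [-71. -30. 158.] [ 17.  24. 175.]
scene 175 15 [  6. -31. 175.] [ 15. -17. 182.]
top 35 8 [ -3. -45.  51.] [  1. -10.  55.]
top 55 58 [ -3. -47.  56.] [ 1. -6. 75.]
top 75 41 [ -3. -46.  75.] [ 4. -4. 85.]
top 115 8 [  5. -30. 129.] [  8. -20. 135.]
top 135 19 [  6. -30. 136.] [  8. -19. 154.]
top 155 26 [  7. -30. 155.] [ 12. -17. 175.]
top 195 14 [ 40. -43. 208.] [ 44.  -4. 215.]
contact_force: [0.2, 0.5, -0.5]
width: 94.0
finger_force: 0.0
loop est [114.8 -22.4 151.5] q [-0.21  0.62  1.65 -0.97  0.84  0.3 ] F [ 0.2  0.5 -0.5] t 16.1 w 93.95049951163914
scene 15 12 [  0. -43.  26.] [  7. -20.  35.]
scene 35 54 [ -2. -45.  37.] [  8. -18.  55.]
scene 55 65 [  1. -42.  55.] [  8. -12.  75.]
scene 75 8 [  0. -38.  75.] [ 17. -12.  95.]
scene 95 39 [  5. -31.  96.] [ 17. -15. 114.]
scene 115 46 [-84. -31. 116.] [ 13.  31. 133.]
scene 155 32 [  8. -33. 161.] [ 20. -13. 175.]
scene 175 13 [  8. -29. 175.] [ 16. -15. 180.]
top 35 29 [ -1. -46.  43.] [ 3. -7. 55.]
top 55 51 [ -0. -47.  56.] [ 5. -7. 74.]
top 75 21 [  0. -44.  75.] [  4. -10.  82.]
top 115 11 [  7. -31. 119.] [ 10. -20. 134.]
top 135 21 [  7. -31. 135.] [ 11. -20. 153.]
top 155 22 [  8. -32. 155.] [ 12. -18. 175.]
top 195 15 [ 40. -45. 209.] [ 43.  -7. 215.]
```

It hangs nearly still. I'll retreat along the tool axis, more outward than upward at first.

```bash
python3 -m inch '0 0 -.05 0 0 0 -1; .01 0 -.12 0 0 0 -1; .03 0 -.22 0 0 0 -1; .06 0 -.36 0 0 0 -1; .09 0 -.5 0 0 0 -1; .12 0 -.65 0 0 0 -1; .15 0 -.8 0 0 0 -1; .15 0 -.9 0 0 0 -1' ; python3 -m inch '0 0 -.1 0 0 0 -1; 0 0 -.2 0 0 0 -1; 0 0 -.3 0 0 0 -1; 0 0 -.3 0 0 0 -1; 0 0 -.3 0 0 0 -1; 0 0 -.3 0 0 0 -1; 0 0 -.3 0 0 0 -1; 0 0 -.3 0 0 0 -1'; python3 look.py o.png | grep -v " 215 "; python3 -m inch '0 0 0 0 0 0 -1; 0 0 0 0 0 0 -1; 0 0 0 0 0 0 -1; 0 0 0 0 0 0 -1; 0 0 0 0 0 0 -1; 0 0 0 0 0 0 -1; 0 0 0 0 0 0 -1; 0 0 0 0 0 0 -1' | tail -3;  python3 look.py p.png | grep -v " 215 "
```

```text
clock: 16.87
tool_pos: [563.7, -121.1, 148.2]
eef_rot: [3.14, 0.716, 1.73]
contact_force: [1.2, -0.6, -0.8]
width: 94.0
finger_force: 0.0
clock: 17.53
tool_pos: [557.5, -85.9, 190.3]
eef_rot: [-3.139, 0.716, 1.73]
contact_force: [-0.1, 0.4, 0.8]
width: 94.2
finger_force: 0.0
loop est [-64.9 -22.4 312.1] q [ 0.11  0.34  1.64 -0.77  1.24  0.25] F [-0.1  0.4  0.8] t 17.5333 w 94.15787866649033
scene 15 33 [  2. -45.  26.] [17. -5. 35.]
scene 35 91 [  1. -46.  35.] [16. -2. 55.]
scene 55 96 [  1. -45.  55.] [21. -3. 75.]
scene 75 109 [  3. -46.  75.] [22. -3. 94.]
scene 95 39 [  6. -30.  95.] [ 19. -15. 115.]
scene 115 30 [  7. -31. 116.] [ 16. -16. 129.]
scene 155 35 [  9. -30. 157.] [ 20. -15. 174.]
scene 175 11 [  9. -28. 175.] [ 15. -18. 181.]
top 35 45 [  4. -46.  35.] [  7. -10.  54.]
top 55 28 [  4. -46.  56.] [ 7. -9. 72.]
top 115 14 [  9. -31. 118.] [ 12. -21. 132.]
top 135 17 [  9. -30. 136.] [ 13. -21. 155.]
top 155 21 [ 10. -31. 156.] [ 14. -19. 174.]
top 195 11 [ 40. -45. 210.] [ 43.  -5. 214.]
contact_force: [0.2, 0.2, -0.0]
width: 94.3
finger_force: 0.0
loop est [-65.4 -22.1 312.9] q [ 0.12  0.34  1.64 -0.77  1.24  0.25] F [ 0.2  0.2 -0. ] t 18.3 w 94.25484283218641
scene 15 30 [ -1. -45.  26.] [ 9. -4. 35.]
scene 35 97 [ -1. -46.  35.] [17. -3. 55.]
scene 55 98 [ -1. -43.  55.] [14. -1. 75.]
scene 75 117 [  1. -46.  75.] [18. -2. 95.]
scene 95 40 [  3. -31.  96.] [ 15. -16. 115.]
scene 115 33 [  6. -29. 115.] [ 18. -15. 132.]
scene 155 35 [  7. -32. 160.] [ 19. -15. 175.]
scene 175 11 [  8. -29. 175.] [ 15. -16. 180.]
top 35 42 [  1. -46.  35.] [ 6. -9. 55.]
top 55 34 [  3. -46.  57.] [ 6. -9. 74.]
top 115 14 [  8. -31. 123.] [ 11. -22. 135.]
top 135 15 [  9. -31. 136.] [ 13. -21. 152.]
top 155 23 [ 10. -31. 156.] [ 14. -19. 174.]
top 195 11 [ 40. -42. 211.] [ 42.  -7. 215.]
```

View pics/p.png

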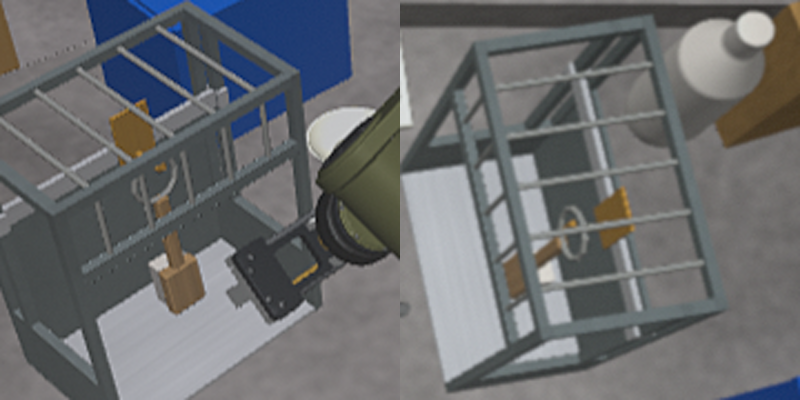

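The brush hangs from the hook by its loop, ring over the tip at top crop (572,230), head free at scene crop (178,285). There is a small residual sway, so I'll wait for it to settle and then check.

```bash

python3 -m inch '0 0 -.1 0 0 0 -1; 0 0 -.1 0 0 0 -1; 0 0 -.1 0 0 0 -1; 0 0 -.1 0 0 0 -1; 0 0 -.1 0 0 0 -1; 0 0 -.1 0 0 0 -1; 0 0 -.1 0 0 0 -1; 0 0 -.1 0 0 0 -1' >/dev/null
python3 -m inch '0 0 0 0 0 0 -1; 0 0 0 0 0 0 -1; 0 0 0 0 0 0 -1; 0 0 0 0 0 0 -1; 0 0 0 0 0 0 -1; 0 0 0 0 0 0 -1; 0 0 0 0 0 0 -1; 0 0 0 0 0 0 -1' >/dev/null
python3 -m inch '0 0 0 0 0 0 -1; 0 0 0 0 0 0 -1; 0 0 0 0 0 0 -1; 0 0 0 0 0 0 -1; 0 0 0 0 0 0 -1; 0 0 0 0 0 0 -1; 0 0 0 0 0 0 -1; 0 0 0 0 0 0 -1' >/dev/null
python3 -m inch '0 0 0 0 0 0 -1; 0 0 0 0 0 0 -1; 0 0 0 0 0 0 -1; 0 0 0 0 0 0 -1; 0 0 0 0 0 0 -1; 0 0 0 0 0 0 -1; 0 0 0 0 0 0 -1; 0 0 0 0 0 0 -1' >/dev/null
python3 -m inch '0 0 0 0 0 0 -1; 0 0 0 0 0 0 -1; 0 0 0 0 0 0 -1; 0 0 0 0 0 0 -1; 0 0 0 0 0 0 -1; 0 0 0 0 0 0 -1; 0 0 0 0 0 0 -1; 0 0 0 0 0 0 -1' >/dev/null
python3 -m inch '0 0 0 0 0 0 -1; 0 0 0 0 0 0 -1; 0 0 0 0 0 0 -1; 0 0 0 0 0 0 -1; 0 0 0 0 0 0 -1; 0 0 0 0 0 0 -1; 0 0 0 0 0 0 -1; 0 0 0 0 0 0 -1' >/dev/null
python3 - <<'E'
from h import *
M=np.stack([cx,cyy,[0,0,1]],1)
for i in range(16):
    c=eyes.capture("scene");W=cloud(c,c["pose"]);h=cv2.cvtColor(c["image"],cv2.COLOR_RGB2HSV);L=(W-C)@M
    m=(h[...,0]>5)&(h[...,0]<22)&(h[...,1]>90)&(abs(L[...,0]-10)<50)&(abs(L[...,1]+23)<60)&(L[...,2]>35)&(L[...,2]<75)
    print(m.sum(),L[m].mean(0).round(1),end=' ')
print(monitor.read_state()["clock"])
E
```

```text
199 [  3.  -21.2  55.6] 203 [  3.1 -21.1  55.3] 203 [  3.  -20.9  55.2] 197 [  3.2 -20.8  54.8] 196 [  3.3 -21.   55.6] 198 [  3.2 -21.2  56.4] 203 [  3.2 -21.   55.1] 198 [  3.5 -21.   55.3] 198 [  3.4 -21.2  55.1] 206 [  3.2 -21.   55.1] 204 [  3.1 -20.6  56. ] 202 [  2.9 -21.1  55.5] 201 [  3.1 -21.2  55.6] 203 [  2.7 -21.2  55.2] 201 [  3.  -20.9  55.1] 197 [  3.2 -20.9  56.1] 23.2
```

It's still to within 0.4 mm, so I'm handing in.

```bash
python3 -c "
from workcell import ticket
print(ticket.job_done())"
```

```text
the job is handed in; nothing more can be done
None
```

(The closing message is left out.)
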